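# Load the vortex mixer, fit its clamp plate over the pin and run it in touch mode

## Task

Take the amber sample vial that stands by itself on the bench and stand it fully home in the empty bore of the vortex mixer's vial holder, and let it go. Then pick up the round clamp plate by its knob, work it over the holder's centre pin until it drops on and lies flat on all four vial caps, and press it down by the knob until the mixer's sprung head is fully down: finish like that, still gripping the knob and keeping the head pressed. Do not drop the vial or the plate, and do not disturb the other vials, the bottle, the dish or the forceps.

Things in the scene. Friction and masses are not known exactly. Their poses are not given: they have to be found in the camera images.
- vial: The vial to load: closed upright cylinder, 25 mm diameter, 70 mm tall (amber glass, paper band, white cap on the top 16 mm, also 25 mm wide), foot tapered to 21 mm over the lowest 4 mm, about 32 g. Stands alone on the bench to one side of the mixer. Origin: centre of its underside; z up.
- vial1: Identical vial already standing in the holder: leave it there. Origin: centre of its underside.
- vial2: Identical vial already standing in the holder: leave it there. Origin: centre of its underside.
- vial3: Identical vial already standing in the holder: leave it there. Origin: centre of its underside.
- mixer: The vortex mixer, fixed to the bench: low white case 205 x 150 mm, 64 mm high, control knob and small display on its -x face. Origin: centre of its underside; x axis along the 205 mm side, away from the controls. Above it, centred 25 mm along +x of the origin, sits the sprung head with a blue square vial holder, 115 x 115 x 34 mm, its top 106 mm above the bench.
- head (a joint): Travel of the mixer's sprung head with the holder, pin and vials: 0 m when up, 0.006 m when fully down. The spring is preloaded: with vials and clamp plate on it, it takes about 4 to 5 N of push to start it and about 10 to 11 N to press it fully down; it springs back when released.
- holder_top (a point): Centre of the holder's top face, at the root of the pin; axes as the mixer's; rides with the head. Four vertical bores lie at (+-35, +-35) mm from it, 27 mm in diameter, 28 mm deep, with flat floors; a vial home in its bore stands 42 mm proud of the top. Three hold vials; the one at (-35, -35) mm is empty.
- pin_tip (a point): Top of the locating pin in the holder's centre, 54 mm above the holder's top (160 mm above the bench, head up): upright steel pin of 12 mm diameter, its last 7 mm tapered to a tip 5 mm wide. It stands 12 mm higher than the caps of the vials in the holder, and is hidden once the clamp plate is above it.
- empty_bore (a point): Centre of the floor of the empty bore, 78 mm above the bench with the head up, 28 mm below the holder's top.
- cover: The clamp plate: aluminium disc 124 mm wide, 6 mm thick, hub 44 mm wide up to 18 mm, then a black round knob, 26 mm diameter, from 18 to 50 mm above the underside. In the middle of the flat underside a blind bore for the pin, 14.5 mm wide, 16 mm deep. 140 to 240 g. Lies knob up, on the other side of the mixer from the vial; any yaw will do. Origin: centre of the underside; z up.
- cover_knob (a point): Middle of the clamp plate's knob, on its axis, 34 mm above the underside: the place to grip. With the plate seated on the four caps its underside is 42 mm above the holder's top.
- bottle: Bystander: clear sample bottle with white cap, 58 mm diameter, 112 mm tall. Origin: centre of its underside.
- dish: Bystander: glass dish 90 mm wide, 15 mm high. Origin: centre of its underside.
- forceps: Bystander: steel forceps, 135 mm long, 14 mm wide, 9 mm high, lying on the bench. Origin: under its middle; x axis along it.
Mind the look-alikes: they are no part of the job. Of the things shaped like the cover, the aluminium one is meant.

How it is judged:
By the outcome, as a careful person would: the job done as asked, in the order asked, and still so for the second after the job is handed in, while the arm keeps its last pose, push and grip.
It also fails if it takes over 67 s, if anything falls off the work surface, if the arm or the gripper's body presses on something with over 40 N, if the wrist force passes 120 N, or if a joint passes its speed limit or range.

## Robot

A 6-joint arm with a two-finger parallel gripper is mounted at the origin on the work surface. World frame = base frame: x ahead of the robot, y to its left, z up, the work surface at z = 0. Lengths are in m, angles in rad, forces in N, time in s.
With the tool pointing down it reaches from about 0.35 to 0.8 m from the base axis. Payload 7.3 kg.
Tool frame: the origin (TCP) lies between the finger pads, 19 mm behind the fingertips; this is the grasp point; z points along the fingers, y is the line along which they close (so a half turn about z gives the same grasp; the last joint's range is limited). The gripper opens to 85 mm and grips with 20 to 120 N. Pads are 22 mm wide; open, the fingers measure 114 mm over their backs; the gripper's body (76 mm by 85 mm) begins 54 mm behind the grasp point. The pads swing forward as they close: fully open they stand 13 mm farther back than shut.
Start: joints at [1.159, 0.342, 1.524, -0, 1.275, -0.146], TCP at [0.138, 0.507, 0.25] pointing down, gripper open.
Joint ranges: [-2.53, 2.53], [-0.77, 2.02], [0.04, 2.7], [-1, 4.14], [0.28, 2.66], [-3.11, 3.11]. Speed limits (rad/s): [2.57, 2.57, 3.14, 3.14, 3.14, 3.14].

## Interface

Orientations are given as a unit quaternion [x, y, z, w].
In Python, from rig import robot gives the robot as it stands.
- The arm moves only by the shell command python3 -m inch 'ROWS'. ROWS is JSON, a list of rows, each a list of 3 entries, a list of its own where there are three numbers: the turn, a rotation vector about the world's x, y, z in units of 90 degrees (1.0 is 90 degrees), then the shift along the world's x, y, z in units of 1 m (1.0 is 1 m), then the opening, from 0 (shut) to 1 (fully open). In form: [[[ax, ay, az], [tx, ty, tz], hand], ...]. A call has 1 to 8 rows; each row shifts and turns the commanded pose from where the row before left it; what a row does not reach is not made up. A row lasts 1/12 s, in which the tool goes at most 41.7 mm and 7.16 degrees, less where a joint would pass 70% of its speed; a pose out of reach is approached as far as the arm can. A call with a number of a shift or a turn outside -1 to 1 is refused whole. A call with a gripper value outside its range is refused whole. The fingers move at their own pace and stop on an object; the grip force is fixed at half the most. Time passes only in rows, so rows that do not move let the fingers close. It gives the time, the measured TCP pose, the force, the opening and the grip force at its end, in the units of the state.
- robot.read_state(): the state, without advancing time (a new reading comes with each control period).
- robot.capture(name): name is "scene" or "top" or "wrist"; returns the picture (420x560x3 uint8, blue, green, red); there is no depth.
- robot.calibration(name): a dict with "mtx" (3x3 intrinsics, pixels), "R" (3x3) and "t" (3): a world point X has camera coordinates R X + t. Camera axes: x right, y down, z forward; pixel columns grow to the right and rows downward; lengths in m; the calibration is good to about 2 mm. A picture is of the moment at which its call begins: read the wrist's pose just before it. calibration takes no time and is no camera call; for the wrist camera it gives the pose at the moment of the call.
- robot.sign_off(): hands the job in; it is judged then, once.
The state is a dict: "t": time; "qpos": joint angles; "qvel": joint speeds; "effort": joint torques, N m; "position": TCP position; "tcp_rot": TCP orientation; "contact_force": force on the tool from outside, world axes, zero at the start; "torque": the same for the moment, N m; "grip_width": opening from 0.0 (shut) to 1.0 (fully open); "gripper_force": force on a finger pad.
Only numpy, scipy, OpenCV 4.12 (cv2) and the standard library are available. Lean on these libraries where they do the work, as an engineer would, in place of code of your own. Each camera call takes 0.05 s, during which the arm holds its last target. There are 200 camera calls.

## Working session

There is one attempt and no reset: what is moved stays moved. The work goes in short steps, Python scripts to look and compute and a shell command to move; the robot and the scene stay as the last step left them, time stands still between calls to the robot, and variables do not carry over. Pictures are saved under pics/ and viewed, at most 10 in all, crops included, and the job is handed in when it is done.

```bash
mkdir -p pics
python3 - <<'E'
from rig import robot
import cv2
for n in("scene","top"):
    cv2.imwrite(f"pics/{n}0.png",robot.capture(n))
    c=robot.calibration(n);print(n,c)
print(robot.read_state())
E
```

```text
scene {'mtx': array([[395.20273082,   0.        , 282.600818  ],
       [  0.        , 395.20273082, 213.26429304],
       [  0.        ,   0.        ,   1.        ]]), 'R': array([[-0.36797035,  0.92983585,  0.0017672 ],
       [ 0.61409267,  0.24444534, -0.75042432],
       [-0.69820342, -0.27504868, -0.66095402]]), 't': array([ 0.28531305, -0.20989971,  1.39139065])}
top {'mtx': array([[483.47102689,   0.        , 279.04291877],
       [  0.        , 483.47102689, 205.03060025],
       [  0.        ,   0.        ,   1.        ]]), 'R': array([[ 0.00721649, -0.99997199, -0.00198316],
       [-0.99236218, -0.00691731, -0.12316434],
       [ 0.12314717,  0.00285682, -0.99238431]]), 't': array([-0.10149381,  0.54023343,  1.33869181])}
{'t': 0.1, 'qpos': array([ 1.15897363e+00,  3.42636142e-01,  1.52490299e+00,  3.87739135e-05,
        1.27541438e+00, -1.45984294e-01]), 'qvel': array([ 0.00119418, -0.00290271, -0.0032084 , -0.00043183, -0.00024433,
       -0.00092491]), 'effort': array([ 1.07428223e-03, -4.34450305e+01, -2.46488321e+01, -1.91126778e-04,
        4.68809667e-03, -3.61173124e-05]), 'position': array([0.13775495, 0.50626667, 0.24941068]), 'tcp_rot': array([ 1.32533729e-01,  9.91178262e-01, -6.49029439e-04, -2.05149800e-04]), 'contact_force': array([-0.59642107, -0.86537772, -0.27198091]), 'torque': array([0.00557262, 0.03370239, 0.00939717]), 'gripper_force': 0.0, 'grip_width': 0.9995330537210393}
```

View pics/scene0.png

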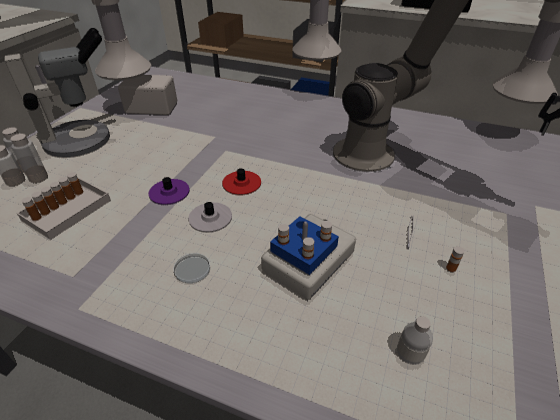

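View pics/top0.png

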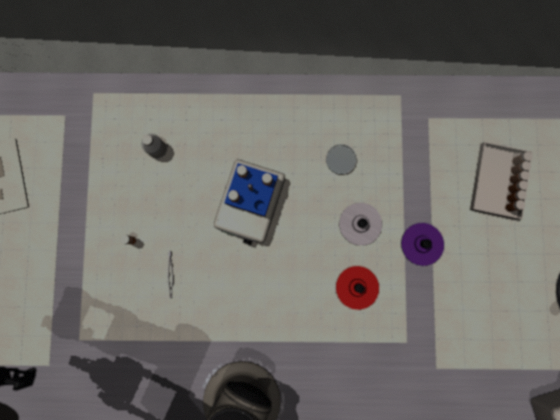

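Scene picture: the lone amber vial is at (454,260), the mixer with its blue holder at (305,245), and the aluminium plate at (210,215). The bottle is at (416,342), the dish at (192,268) and the forceps at (410,232).

Candidates:
- **Vial:** the lone one at top (132,240), three in the holder at about (243,171), (267,180) and (234,196), and rack vials at (517,180). I choose the lone one.
- **Plate:** aluminium at top (361,223), red at (357,288), purple at (423,244). I choose the aluminium one.

Next is a close crop to check both choices.

```bash
cat > h.py <<'E'
import numpy as np,cv2
from rig import robot
def tri(obs):
    """obs: list of (calib,(u,v)); least-squares ray meeting point, and residual"""
    A=np.zeros((3,3));b=np.zeros(3);L=[]
    for c,p in obs:
        R,t=c["R"],c["t"];o=-R.T@t
        d=R.T@np.linalg.solve(c["mtx"],[*p,1.]);d/=np.linalg.norm(d)
        M=np.eye(3)-np.outer(d,d);A+=M;b+=M@o;L.append((M,o))
    X=np.linalg.solve(A,b);return X,[np.linalg.norm(M@(X-o)) for M,o in L]
def ray(c,p,z):
    R,t=c["R"],c["t"];o=-R.T@t;d=R.T@np.linalg.solve(c["mtx"],[*p,1.]);return o+d*(z-o[2])/d[2]
def proj(c,X):
    x=c["mtx"]@(c["R"]@np.asarray(X,float)+c["t"]);return x[:2]/x[2]
def crop(im,u,v,w,h,s):
    u,v=int(u),int(v);return cv2.resize(im[v:v+h,u:u+w],None,fx=s,fy=s,interpolation=cv2.INTER_CUBIC)
E
python3 - <<'E'
from h import *
s=cv2.imread("pics/scene0.png");t=cv2.imread("pics/top0.png")
P=[crop(s,434,235,44,50,6),crop(s,185,190,44,50,6),crop(s,265,210,88,100,3),
   crop(t,110,215,44,50,6),crop(t,339,198,44,50,6),crop(t,205,150,88,100,3)]
cv2.imwrite("pics/comp.png",cv2.vconcat([cv2.hconcat(P[:3]),cv2.hconcat(P[3:])]))
E
```

```text
(no output)
```

View pics/comp.png

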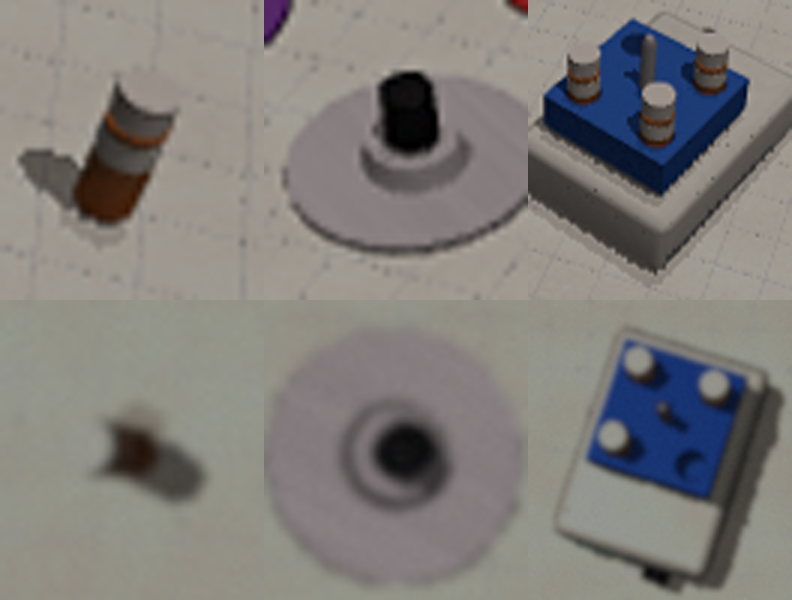

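The crop shows a lone amber vial with a white cap and a bare aluminium plate with a black knob, so both choices hold. The empty bore is at the lower right of the holder in the top view, at about (260,204).

Run:
```python
from h import *
S=robot.calibration("scene");T=robot.calibration("top")
s=lambda x,y,o,k,px:((x-px)/k+o[0],y/k+o[1])
def go(n,a,b): print(n,*[np.round(q,4) for q in tri([(S,a),(T,b)])])
go("vialcap",(458.7,249.7),(133.3,234.2))
print(ray(S,(458.7,249.7),.07),ray(S,(451.2,270.3),0.0), ray(T,(133.3,234.2),.07))
go("knobtop",(208.8,204.2),(362.2,223.3))
m=lambda x,y:((x-528)/3+265,y/3+210); n=lambda x,y:((x-528)/3+205,(y-300)/3+150)
go("pin",m(649,36),n(661,406))
go("c1",m(712,40),n(613,434));go("c2",m(658,92),n(637,357));go("c3",m(584,52),n(714,381))
```

```text
vialcap [0.4521 0.3103 0.076 ] [0.0103 0.0103]
[0.44147259 0.32216057 0.07      ] [4.45656255e-01 3.24222375e-01 1.11022302e-16] [0.45299327 0.30133011 0.07      ]
knobtop [ 0.4906 -0.3328  0.0469] [0.0025 0.0025]
pin [ 0.5767 -0.0222  0.1587] [0.0016 0.0016]
c1 [0.5532 0.0202 0.149 ] [0.0011 0.0011]
c2 [6.214e-01 3.000e-04 1.494e-01] [0.0013 0.0013]
c3 [ 0.6006 -0.0664  0.1478] [0.0005 0.0005]
```

```bash
python3 -m inch '[[[0,0,0.06],[0.035,-0.022,0],1],[[0,0,0.06],[0.035,-0.022,0],1],[[0,0,0.06],[0.035,-0.022,0],1],[[0,0,0.06],[0.035,-0.022,0],1],[[0,0,0.06],[0.035,-0.022,0],1],[[0,0,0.06],[0.035,-0.022,0],1],[[0,0,0.06],[0.035,-0.022,0],1],[[0,0,0.06],[0.035,-0.022,0],1]]'
python3 - <<'E'
from h import *
c=robot.calibration("wrist");im=robot.capture("wrist");cv2.imwrite("pics/w1.png",im)
np.savez("w1.npz",**c)
print(robot.read_state()["position"],robot.read_state()["tcp_rot"],-c["R"].T@c["t"],c["R"][2],proj(c,(.4436,.323,.07)),proj(c,(.4436,.323,0)))
E
```

```text
t: 0.77
position: [0.4192, 0.329, 0.2498]
tcp_rot: [-0.244, 0.97, 0.0, -0.0]
contact_force: [0.3, 1.0, 0.1]
grip_width: 1.001
gripper_force: 0.0
[0.42534506 0.32520227 0.24951221] [-0.24601817  0.9692628  -0.00163291  0.00141827] [0.34556458 0.28993207 0.37385843] [ 0.28507247  0.15330614 -0.94616643] [258.96474922 201.76103483] [262.24088705 181.31574462]
```

View pics/w1.png

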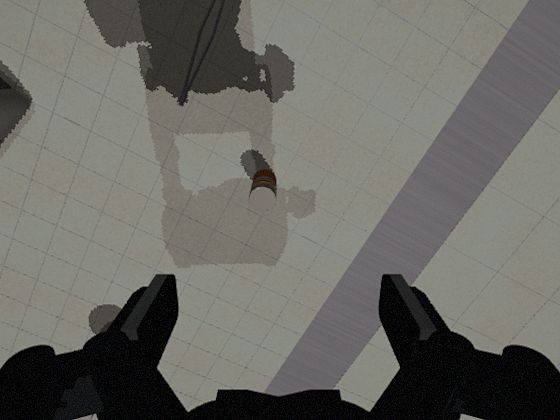

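The wrist picture shows the vial's cap top at about (263,196), with the forceps well clear at the upper left, tip at (182,102). I'll go lower over the vial for a second wrist view.

```bash
python3 -m inch '[[[0,0,0],[0.009,-0.002,-0.035],1],[[0,0,0],[0.008,-0.002,-0.035],1],[[0,0,0],[0,0,-0.03],1],[[0,0,0],[0,0,0],1],[[0,0,0],[0,0,0],1],[[0,0,0],[0,0,0],1]]'
python3 - <<'E'
from h import *
c=robot.calibration("wrist");im=robot.capture("wrist");cv2.imwrite("pics/w2.png",im)
np.savez("w2.npz",**c)
print(c["mtx"][0],robot.read_state()["position"],proj(c,(.4436,.323,.07)),proj(c,(.4436,.323,0)))
u,v=proj(c,(.4436,.323,.06));u,v=int(u)-70,int(v)-70
w1=cv2.imread("pics/w1.png")
print(u,v);cv2.imwrite("pics/w2c.png",cv2.hconcat([crop(w1,225,140,80,100,5)[:500],crop(im,u,v,140,125,4) if 0 else cv2.resize(im[max(v,0):max(v,0)+150,u:u+120],(400,500))]))
E
```

```text
t: 1.32
position: [0.4354, 0.3273, 0.1516]
tcp_rot: [-0.242, 0.97, 0.0, 0.001]
contact_force: [0.5, -0.2, 0.8]
grip_width: 1.003
gripper_force: 0.0
[354.92543735   0.         278.13283434] [0.43564048 0.32748696 0.15216381] [265.3335597  231.00174935] [268.25180856 196.78456853]
195 154
```

View pics/w2c.png

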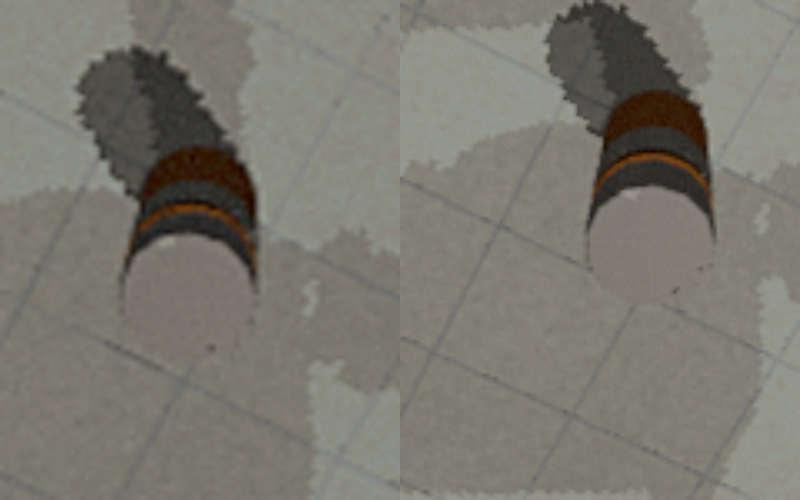

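The cap's top centre is at (263,198.4) in the first wrist view and (270.3,227.2) in the second.

Run:
```python
from h import *
S=robot.calibration("scene");a=np.load("w1.npz");b=np.load("w2.npz")
print(tri([(a,(263,198.4)),(b,(270.3,227.2)),(S,(458.7,249.7))]))
print(tri([(b,(270.3,227.2)),(S,(458.7,249.7))]))
print(ray(b,(270.3,227.2),.07),ray(S,(458.7,249.7),.07))
```

```text
(array([0.43980504, 0.32404488, 0.06870237]), [np.float64(0.000916501906911969), np.float64(0.0008599183217998381), np.float64(0.0015613619699456631)])
(array([0.44012187, 0.32357203, 0.06895882]), [np.float64(0.0011535689435422333), np.float64(0.001153568943542384)])
[0.43983987 0.32455915 0.07      ] [0.44147259 0.32216057 0.07      ]
```

The vial is at (0.440, 0.324) with its cap top at 0.069 m, which matches the text. I'll centre over it, descend to a TCP height of about 0.058, and close.

```bash
python3 -m inch '[[[0,0,0],[0.0045,-0.0035,-0.01],1],[[0,0,0],[0,0,-0.028],1],[[0,0,0],[0,0,-0.028],1],[[0,0,0],[0,0,-0.028],1],[[0,0,0],[0,0,0],1],[[0,0,0],[0,0,0],0.6],[[0,0,0],[0,0,0],0.3],[[0,0,0],[0,0,0],0]]' && python3 -m inch '[[[0,0,0],[0,0,0],0],[[0,0,0],[0,0,0],0],[[0,0,0],[0,0,0],0],[[0,0,0],[0,0,0],0],[[0,0,0],[0,0,0],0],[[0,0,0],[0,0,0],0]]'
```

```text
t: 2.03
position: [0.4407, 0.3238, 0.0581]
tcp_rot: [-0.242, 0.97, 0.001, 0.002]
contact_force: [0.2, 0.3, 0.4]
grip_width: 0.606
gripper_force: 0.0
t: 2.53
position: [0.4401, 0.3235, 0.0576]
tcp_rot: [-0.242, 0.97, 0.0, 0.001]
contact_force: [-0.3, 0.2, 6.2]
grip_width: 0.274
gripper_force: 58.5
```

```bash
python3 -m inch '[[[0,0,0],[0,0,0.02],0],[[0,0,0],[0,0,0.035],0],[[0,0,0],[0,0,0.04],0],[[0,0,0],[0,0,0.04],0],[[0,0,0],[0.005,-0.015,0.04],0],[[0,0,0],[0.009,-0.03,0],0],[[0,0,0],[0.009,-0.035,0],0],[[0,0,0],[0.009,-0.035,0],0]]' && python3 -m inch '[[[0,0,0],[0.009,-0.035,0],0],[[0,0,0],[0.009,-0.035,0],0],[[0,0,0],[0.009,-0.035,0],0],[[0,0,0],[0.009,-0.035,0],0],[[0,0,0],[0.009,-0.035,0],0],[[0,0,0],[0.008,-0.03,0],0],[[0,0,0],[0,0,0],0],[[0,0,0],[0,0,0],0]]' && python3 -m inch '[[[0,0,0],[0.005,-0.02,0],0],[[0,0,0],[0.002,-0.01,0],0],[[0,0,0],[0,0,0],0],[[0,0,0],[0,0,0],0],[[0,0,0],[0,0,0],0]]'
python3 - <<'E'
from h import *
c=robot.calibration("wrist");im=robot.capture("wrist");cv2.imwrite("pics/w3.png",im)
np.savez("w3.npz",**c)
s=robot.capture("scene");t=robot.capture("top");cv2.imwrite("pics/s3.png",s);cv2.imwrite("pics/t3.png",t)
print(proj(c,(.5767,-.0222,.16)),proj(c,(.5332,-.0457,.106)),robot.read_state()["position"])
u=cv2.resize(im,(480,360));a=crop(s,255,140,80,90,4);
cv2.imwrite("pics/c3.png",cv2.hconcat([u,a]))
E
```

```text
t: 3.2
position: [0.4714, 0.2078, 0.2313]
tcp_rot: [-0.243, 0.97, 0.0, 0.001]
contact_force: [0.2, -0.4, -1.6]
grip_width: 0.272
gripper_force: 58.8
t: 3.87
position: [0.5243, 0.0022, 0.23]
tcp_rot: [-0.24, 0.971, 0.0, 0.0]
contact_force: [0.3, 1.1, -0.4]
grip_width: 0.278
gripper_force: 58.9
t: 4.28
position: [0.5309, -0.0253, 0.2298]
tcp_rot: [-0.242, 0.97, 0.0, -0.0]
contact_force: [0.1, -0.2, -0.7]
grip_width: 0.276
gripper_force: 59.0
[247.74753681 292.04563817] [251.40450486 192.03696307] [ 0.53106768 -0.02554213  0.2298528 ]
```

View pics/c3.png

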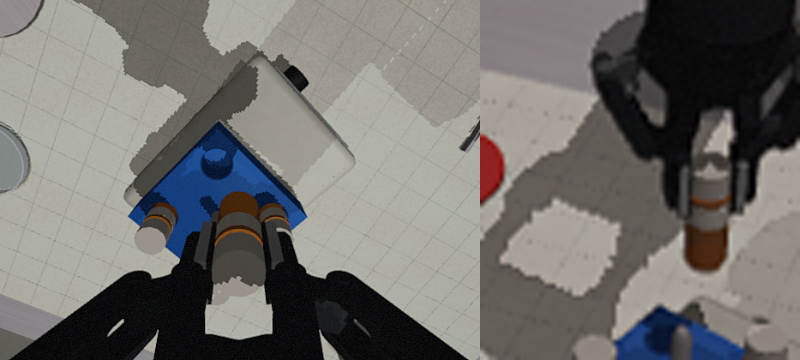

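The wrist picture shows the held vial upright between the pads and the bore at about (252,190) in full-resolution pixels. I'll enlarge the bore, and the vial foot in the scene view, to refine the offset.

Run:
```python
from h import *
im=cv2.imread("pics/w3.png");s=cv2.imread("pics/s3.png")
A=crop(im,222,160,60,60,9);A=cv2.convertScaleAbs(A,alpha=1.8)
B=crop(s,290,180,26,60,9)
cv2.imwrite("pics/c4.png",cv2.hconcat([A,B]))
```

```text
(no output)
```

View pics/c4.png

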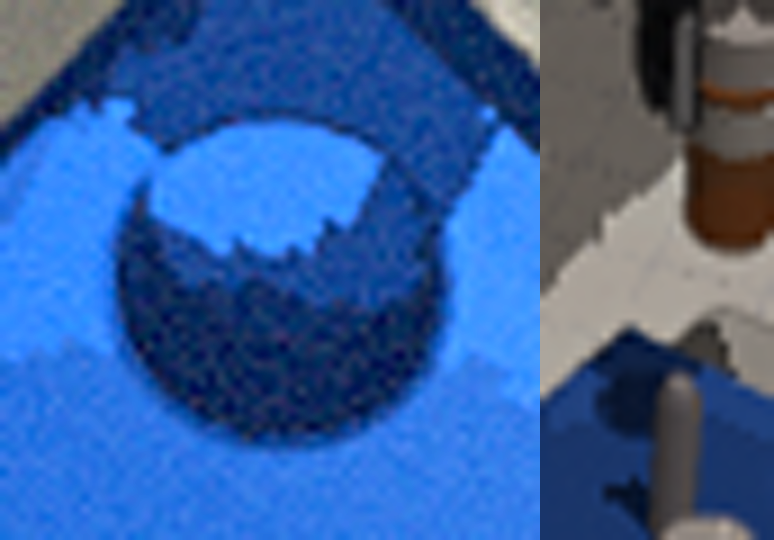

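The bore's rim spans columns 117–445 and rows 113–443 in the crop, so its centre is at (253.2,190.9) in the wrist picture. The vial's foot centre is at about (311.7,206.4) in the scene picture.

Run:
```python
from h import *
S=robot.calibration("scene");c=np.load("w3.npz")
print(ray(c,(253.2,190.9),.106),ray(S,(311.7,206.4),.172), robot.read_state()["position"],proj(S,(.531,-.0255,.172)),proj(S,(.5317,-.0465,.106)))
```

```text
[ 0.53181025 -0.04493293  0.106     ] [ 0.53547403 -0.02318524  0.172     ] [ 0.53106768 -0.02554213  0.2298528 ] [311.36146239 204.99557056] [301.73255322 223.81319264]
```

```bash
python3 -m inch '[[[0,0,0],[0.0013,-0.0197,0],0],[[0,0,0],[0,0,-0.025],0],[[0,0,0],[0,0,-0.025],0],[[0,0,0],[0,0,0],0],[[0,0,0],[0,0,0],0],[[0,0,0],[0,0,0],0]]' && python3 -m inch '[[[0,0,0],[0,0,-0.005],0],[[0,0,0],[0,0,-0.005],0],[[0,0,0],[0,0,-0.005],0],[[0,0,0],[0,0,-0.004],0],[[0,0,0],[0,0,0],0],[[0,0,0],[0,0,0],0]]'
```

```text
t: 4.93
position: [0.5331, -0.0459, 0.181]
tcp_rot: [-0.242, 0.97, -0.0, 0.001]
contact_force: [0.8, 0.2, -0.7]
grip_width: 0.275
gripper_force: 59.0
t: 5.43
position: [0.5324, -0.0461, 0.1605]
tcp_rot: [-0.242, 0.97, 0.0, -0.0]
contact_force: [-0.3, -0.3, -0.6]
grip_width: 0.273
gripper_force: 59.0
```

```bash
python3 -m inch '[[[0,0,0],[0,0,-0.004],0],[[0,0,0],[0,0,-0.004],0],[[0,0,0],[0,0,0],0],[[0,0,0],[0,0,0],0]]' && python3 -m inch '[[[0,0,0],[0,0,-0.004],0],[[0,0,0],[0,0,-0.004],0],[[0,0,0],[0,0,-0.004],0],[[0,0,0],[0,0,0],0],[[0,0,0],[0,0,0],0]]'
```

```text
t: 5.77
position: [0.5323, -0.0461, 0.1525]
tcp_rot: [-0.242, 0.97, 0.0, -0.0]
contact_force: [-0.1, 0.5, -0.1]
grip_width: 0.277
gripper_force: 59.0
t: 6.18
position: [0.5323, -0.0461, 0.1404]
tcp_rot: [-0.242, 0.97, 0.0, -0.0]
contact_force: [0.1, -0.5, -1.1]
grip_width: 0.276
gripper_force: 59.0
```

```bash
python3 -m inch '[[[0,0,0],[0,0,-0.002],0],[[0,0,0],[0,0,-0.001],0],[[0,0,0],[0,0,-0.001],0],[[0,0,0],[0,0,0],0],[[0,0,0],[0,0,0],0]]' && python3 -m inch '[[[0,0,0],[0,0,-0.001],0],[[0,0,0],[0,0,0],0],[[0,0,0],[0,0,0],0]]'
```

```text
t: 6.6
position: [0.5325, -0.0462, 0.1368]
tcp_rot: [-0.242, 0.97, 0.0, -0.0]
contact_force: [-0.5, -0.1, -0.7]
grip_width: 0.278
gripper_force: 59.0
t: 6.85
position: [0.5325, -0.0461, 0.1358]
tcp_rot: [-0.242, 0.97, 0.0, -0.0]
contact_force: [-0.1, 0.3, 0.4]
grip_width: 0.273
gripper_force: 59.0
```

```bash
python3 -m inch '[[[0,0,0],[0,0,-0.001],0],[[0,0,0],[0,0,0],0],[[0,0,0],[0,0,0],0]]' && python3 -m inch '[[[0,0,0],[0,0,-0.001],0],[[0,0,0],[0,0,0],0],[[0,0,0],[0,0,0],0]]'
```

```text
t: 7.1
position: [0.5327, -0.0461, 0.1355]
tcp_rot: [-0.242, 0.97, -0.0, 0.0]
contact_force: [-2.4, 1.1, 7.0]
grip_width: 0.274
gripper_force: 59.2
t: 7.35
position: [0.5327, -0.0461, 0.1347]
tcp_rot: [-0.242, 0.97, -0.0, 0.0]
contact_force: [-2.3, -0.0, 6.0]
grip_width: 0.274
gripper_force: 59.3
```

The vial touched at a TCP height of about 0.1355, which is the bore floor. I'll release it and lift clear.

```bash
python3 -m inch '[[[0,0,0],[0,0,0.0008],0],[[0,0,0],[0,0,0],0],[[0,0,0],[0,0,0],0.35],[[0,0,0],[0,0,0],0.5],[[0,0,0],[0,0,0],0.6],[[0,0,0],[0,0,0],0.6],[[0,0,0],[0,0,0],0.6],[[0,0,0],[0,0,0],0.6]]' && python3 -m inch '[[[0,0,0],[0,0,0.01],0.6],[[0,0,0],[0,0,0.02],0.6],[[0,0,0],[0,0,0.035],0.6],[[0,0,0],[0,0,0.04],1],[[0,0,0],[0,0,0.04],1],[[0,0,0],[0,0,0],1],[[0,0,0],[0,0,0],1],[[0,0,0],[0,0,0],1]]'
python3 - <<'E'
from h import *
c=robot.calibration("wrist");im=robot.capture("wrist");cv2.imwrite("pics/w5.png",im)
np.savez("w5.npz",**c)
s=robot.capture("scene");cv2.imwrite("pics/s5.png",s)
print(proj(c,(.5767,-.0222,.16)))
cv2.imwrite("pics/c5.png",cv2.hconcat([cv2.resize(im[180:420,140:400],(520,480)),crop(s,265,210,70,120,4)]))
E
```

```text
t: 8.02
position: [0.5325, -0.0462, 0.1344]
tcp_rot: [-0.242, 0.97, 0.0, -0.0]
contact_force: [0.1, -0.3, 0.4]
grip_width: 0.596
gripper_force: 0.0
t: 8.68
position: [0.5322, -0.0461, 0.2797]
tcp_rot: [-0.242, 0.97, 0.0, 0.0]
contact_force: [-0.7, -0.8, -1.8]
grip_width: 1.001
gripper_force: 0.0
[277.85147212 265.54807111]
```

View pics/c5.png

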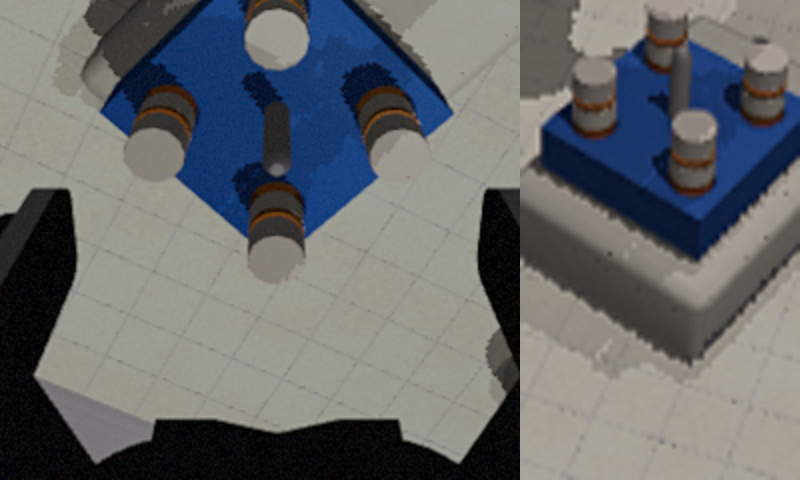

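The vial stands home, with all four caps level. In the wrist picture the pin tip is at (278.5,264) and the caps are at (278,199), (217,256.5), (339,256) and (278,309).

Run:
```python
from h import *
S=robot.calibration("scene");T=robot.calibration("top");c=np.load("w5.npz")
print(ray(c,(278.5,263.5),.16))
q=np.array([ray(c,p,.148) for p in[(278,199),(217,256.5),(339,256),(278,309)]]);print(q,q.mean(0))
print(tri([(c,(278.5,263.5)),(S,(305.3,222)),(T,(249.3,185.3))]))
print(tri([(S,(208.8,204.2)),(T,(362.2,223.3))]),ray(T,(362.2,223.3),.05),ray(S,(208.8,204.2),.05))
st=robot.read_state();print(st["position"],st["qpos"])
```

```text
[ 0.57489907 -0.02259091  0.16      ]
[[ 5.32383763e-01 -4.56230821e-02  1.48000000e-01]
 [ 5.98240860e-01 -6.60662856e-02  1.48000000e-01]
 [ 5.51904390e-01  2.01572175e-02  1.48000000e-01]
 [ 6.19045940e-01  4.25371970e-04  1.48000000e-01]] [ 0.57539374 -0.02277669  0.148     ]
(array([ 0.57634741, -0.02218125,  0.1581833 ]), [np.float64(0.0005338804217329185), np.float64(0.00175029256729813), np.float64(0.0015920310915833596)])
(array([ 0.49055766, -0.33283917,  0.04689995]), [np.float64(0.0025426496531716462), np.float64(0.002542649653171724)]) [ 0.48914178 -0.3299915   0.05      ] [ 0.49428326 -0.33322897  0.05      ]
[ 0.531818   -0.04600388  0.27833859] [-2.29943296e-01  3.39232979e-01  1.44849856e+00  6.99773892e-05
  1.35668963e+00 -2.28890156e+00]
```

The four-cap mean and the pin agree on about (0.5755, -0.0225). Now I'll move to look over the plate's knob.

```bash
python3 -m inch '[[[0,0,-0.055],[-0.005,-0.035,0],1],[[0,0,-0.055],[-0.005,-0.035,0],1],[[0,0,-0.055],[-0.005,-0.035,0],1],[[0,0,-0.055],[-0.005,-0.035,0],1],[[0,0,-0.055],[-0.005,-0.035,0],1],[[0,0,-0.055],[-0.005,-0.035,0],1],[[0,0,-0.055],[-0.005,-0.035,0],1],[[0,0,-0.055],[-0.006,-0.035,0],1]]' && python3 -m inch '[[[0,0,0],[0,0,-0.03],1],[[0,0,0],[0,0,-0.04],1],[[0,0,0],[0,0,-0.04],1],[[0,0,0],[0,0,0],1],[[0,0,0],[0,0,0],1],[[0,0,0],[0,0,0],1]]'
python3 - <<'E'
from h import *
c=robot.calibration("wrist");im=robot.capture("wrist");cv2.imwrite("pics/w6.png",im)
np.savez("w6.npz",**c)
u,v=proj(c,(.491,-.332,.05));print(u,v,robot.read_state()["position"])
cv2.imwrite("pics/c6.png",cv2.resize(im[max(0,int(v)-100):int(v)+60,int(u)-100:int(u)+100],(800,600*0+640))[:600])
print(int(u)-100,max(0,int(v)-100))
E
```

```text
t: 9.45
position: [0.4907, -0.3275, 0.2779]
tcp_rot: [0.103, 0.995, 0.001, -0.001]
contact_force: [1.3, 0.4, -0.3]
grip_width: 1.003
gripper_force: 0.0
t: 9.95
position: [0.4923, -0.3266, 0.1711]
tcp_rot: [0.101, 0.995, -0.0, 0.001]
contact_force: [0.0, -0.1, 0.7]
grip_width: 1.001
gripper_force: 0.0
270.07684513986237 202.97095899041295 [ 0.49268036 -0.32691174  0.17198524]
170 102
```

View pics/c6.png

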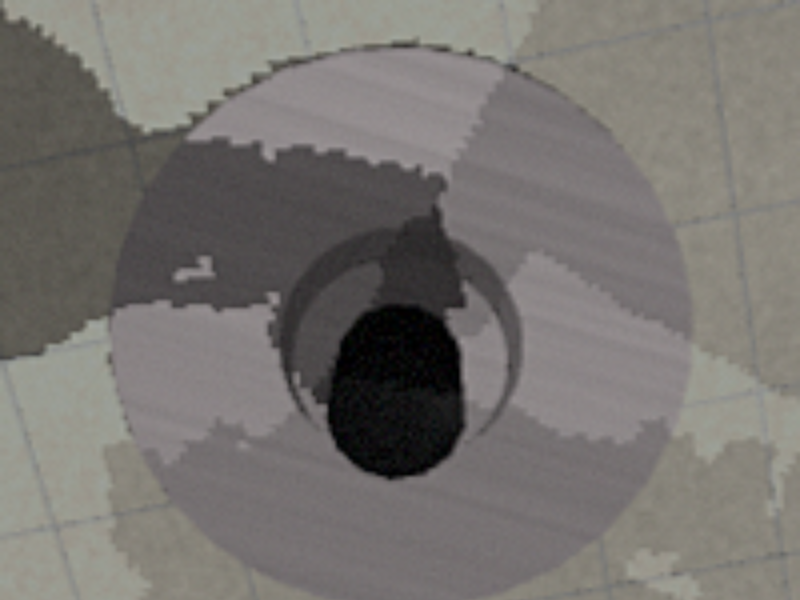

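The knob's top centre is at about (269.3,205.2), and the disc's centre at about (270.2,185). It is the bare aluminium plate.

Run:
```python
from h import *
c=np.load("w6.npz");S=robot.calibration("scene");T=robot.calibration("top")
print(ray(c,(269.3,205.2),.05),ray(c,(270.2,185.2),.006))
print(tri([(c,(269.3,205.2)),(S,(208.8,204.2)),(T,(362.2,223.3))]),robot.read_state()["position"])
```

```text
[ 0.49257067 -0.33291506  0.05      ] [ 0.48999842 -0.33270366  0.006     ]
(array([ 0.49169335, -0.33255393,  0.04840489]), [np.float64(0.0014209959674803061), np.float64(0.002049985132653483), np.float64(0.003274913204384552)]) [ 0.49268036 -0.32691174  0.17198524]
```

```bash
python3 -m inch '[[[0,0,0],[-0.001,-0.006,-0.03],1],[[0,0,0],[0,0,-0.035],1],[[0,0,0],[0,0,-0.035],1],[[0,0,0],[0,0,-0.03],1],[[0,0,0],[0,0,0],0.8],[[0,0,0],[0,0,0],0.6],[[0,0,0],[0,0,0],0.4],[[0,0,0],[0,0,0],0.35]]' && python3 -m inch '[[[0,0,0],[0,0,0],0.33],[[0,0,0],[0,0,0],0.3],[[0,0,0],[0,0,0],0],[[0,0,0],[0,0,0],0],[[0,0,0],[0,0,0],0],[[0,0,0],[0,0,0],0],[[0,0,0],[0,0,0],0]]'
```

```text
t: 10.67
position: [0.4922, -0.3335, 0.0429]
tcp_rot: [0.101, 0.995, -0.002, 0.002]
contact_force: [-0.0, -0.1, 0.4]
grip_width: 0.454
gripper_force: 0.0
t: 11.25
position: [0.4916, -0.3331, 0.0421]
tcp_rot: [0.101, 0.995, -0.001, 0.002]
contact_force: [-1.6, 0.6, 9.5]
grip_width: 0.285
gripper_force: 58.6
```

```bash
python3 -m inch '[[[0,0,0],[0,0,0.005],0],[[0,0,0],[0,0,0.015],0],[[0,0,0],[0,0,0.03],0],[[0,0,0],[0,0,0.035],0],[[0,0,0],[0,0,0.035],0],[[0,0,0],[0,0,0.035],0],[[0,0,0],[0,0,0.03],0],[[0,0,0],[0,0,0],0]]' && python3 -m inch '[[[0,0,0],[0.004,0.015,0],0],[[0,0,0],[0.007,0.026,0],0],[[0,0,0],[0.009,0.033,0],0],[[0,0,0],[0.009,0.033,0],0],[[0,0,0],[0.009,0.033,0],0],[[0,0,0],[0.009,0.033,0],0],[[0,0,0],[0.009,0.033,0],0],[[0,0,0],[0.009,0.033,0],0]]' && python3 -m inch '[[[0,0,0],[0.009,0.033,0],0],[[0,0,0],[0.007,0.025,0],0],[[0,0,0],[0.003,0.012,0],0],[[0,0,0],[0,0,0],0],[[0,0,0],[0,0,0],0],[[0,0,0],[0,0,0],0],[[0,0,0],[0,0,0],0]]'
python3 - <<'E'
from h import *
c=robot.calibration("wrist");im=robot.capture("wrist");s=robot.capture("scene");t=robot.capture("top")
for n,i in(("w7",im),("s7",s),("t7",t)):cv2.imwrite(f"pics/{n}.png",i)
np.savez("w7.npz",**c)
cv2.imwrite("pics/c7.png",cv2.hconcat([crop(s,255,130,100,150,4)[:600],cv2.copyMakeBorder(cv2.resize(im,(400,300)),0,300,0,0,0)]))
st=robot.read_state();print(st["position"],st["contact_force"],st["torque"])
E
```

```text
t: 11.92
position: [0.4926, -0.3338, 0.2323]
tcp_rot: [0.101, 0.995, -0.004, 0.005]
contact_force: [0.7, -0.7, -0.2]
grip_width: 0.284
gripper_force: 59.1
t: 12.58
position: [0.5547, -0.0904, 0.2231]
tcp_rot: [0.101, 0.995, 0.0, -0.002]
contact_force: [0.8, 0.3, -1.4]
grip_width: 0.283
gripper_force: 59.1
t: 13.17
position: [0.5742, -0.0244, 0.2243]
tcp_rot: [0.102, 0.995, -0.0, -0.0]
contact_force: [-0.2, -1.1, -1.7]
grip_width: 0.284
gripper_force: 59.2
[ 0.57435337 -0.0242473   0.22454773] [ 0.21277474 -0.68653753 -0.97257181] [ 0.03520486  0.0271537  -0.00419103]
```

View pics/c7.png

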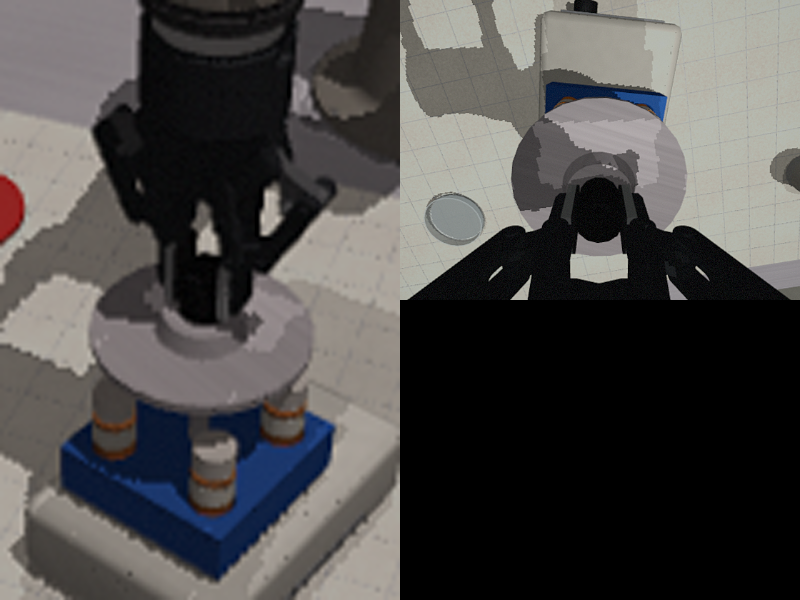

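The plate hangs roughly level above the pin. In the scene picture its rim runs from column 277 to 333, with its lowest point at about row 233. I'll check its centre and tilt against a projected level disc.

Run:
```python
from h import *
from scipy.optimize import least_squares
# segment aluminium rim in wrist + scene by dense edge points along radial lines from projected level disc
def outline(c,x,y,z,tx=0,ty=0,r=.062,n=360):
    a=np.linspace(0,2*np.pi,n,endpoint=False);P=np.c_[x+r*np.cos(a),y+r*np.sin(a),z+r*(tx*np.cos(a)+ty*np.sin(a))]
    return np.array([proj(c,p) for p in P])
st=robot.read_state()["position"];S=robot.calibration("scene");W=np.load("w7.npz");T=robot.calibration("top")
for n,c in(("S",S),("W",W),("T",T)):
    for z in (.0,.006):
        o=outline(c,*st[:2],st[2]-.042+z);
        for nm,i in(("left",o[:,0].argmin()),("right",o[:,0].argmax()),("top",o[:,1].argmin()),("bot",o[:,1].argmax())):print(n,z,nm,o[i].round(1),end=" ")
        print()
# refine: maximise mean gradient magnitude along outline in scene+wrist, over x,y,tilt
G=[]
for n in("s7","w7"):
    g=cv2.GaussianBlur(cv2.cvtColor(cv2.imread(f"pics/{n}.png"),6).astype(np.float32),(0,0),1)
    G.append(g)
def contrast(g,o,o2):
    s=lambda p:cv2.remap(g,p[:,0].astype(np.float32)[None],p[:,1].astype(np.float32)[None],1,borderMode=cv2.BORDER_REPLICATE)[0]
    return np.minimum(abs(s(o2)-s(o)),40).mean()
def score(p):
    x,y,tx,ty=p;v=0
    for g,c in zip(G,(S,W)):
        v+=contrast(g,outline(c,x,y,st[2]-.037,tx,ty,.0605,120),outline(c,x,y,st[2]-.037,tx,ty,.0645,120))
    return -v
from scipy.optimize import minimize
best=min((minimize(score,[st[0]+dx,st[1]+dy,tx,ty],method="Nelder-Mead",options=dict(initial_simplex=np.array([st[0]+dx,st[1]+dy,tx,ty])+np.vstack([np.zeros(4),np.diag([.003,.003,.04,.04])]))) for dx in(-.003,.003) for dy in(-.003,.003) for tx in(-.04,.04) for ty in (-.04,.04)),key=lambda r:r.fun)
print(best.x-[*st[:2],0,0],best.fun,score([*st[:2],0,0]))
```

```text
S 0.0 left [278.  213.3] S 0.0 right [334.  215.1] S 0.0 top [304.6 195.7] S 0.0 bot [307.5 232.7] 
S 0.006 left [278.  211.3] S 0.006 right [334.3 213. ] S 0.006 top [304.7 193.7] S 0.006 bot [307.6 230.7] 
W 0.0 left [157.4 241.3] W 0.0 right [398.  240.6] W 0.0 top [278.3 132.4] W 0.0 bot [277.1 350.4] 
W 0.006 left [153.5 246.4] W 0.006 right [401.8 245.7] W 0.006 top [278.3 134.2] W 0.006 bot [277.1 358.1] 
T 0.0 left [225.7 184.8] T 0.0 right [274.5 184.7] T 0.0 top [250.5 160.6] T 0.0 bot [249.8 208.8] 
T 0.006 left [225.5 184.4] T 0.006 right [274.5 184.3] T 0.006 top [250.3 160.1] T 0.006 bot [249.6 208.5] 
[ 0.00144551 -0.00132292 -0.02084749  0.01195409] -52.898773193359375 -50.56951
```

```bash
python3 -m inch '[[[0,0,0],[0.0007,0.002,-0.006],0],[[0,0,0],[0,0,-0.006],0],[[0,0,0],[0,0,-0.005],0],[[0,0,0],[0,0,0],0],[[0,0,0],[0,0,0],0],[[0,0,0],[0,0,0],0]]' && python3 -m inch '[[[0,0,0],[0,0,-0.002],0],[[0,0,0],[0,0,-0.002],0],[[0,0,0],[0,0,-0.001],0],[[0,0,0],[0,0,-0.001],0],[[0,0,0],[0,0,0],0],[[0,0,0],[0,0,0],0]]'
```

```text
t: 13.82
position: [0.5753, -0.0212, 0.2075]
tcp_rot: [0.101, 0.995, 0.0, -0.0]
contact_force: [0.4, -0.5, -2.2]
grip_width: 0.282
gripper_force: 59.2
t: 14.32
position: [0.5752, -0.0211, 0.2015]
tcp_rot: [0.101, 0.995, 0.0, -0.0]
contact_force: [0.4, -0.9, -2.1]
grip_width: 0.285
gripper_force: 59.2
```

```bash
python3 -m inch '[[[0,0,0],[0,-0.001,0],0],[[0,0,0],[0,0,-0.001],0],[[0,0,0],[0,0,-0.001],0],[[0,0,0],[0,0,0],0],[[0,0,0],[0,0,0],0]]' && python3 -m inch '[[[0,0,0],[0,0,-0.001],0],[[0,0,0],[0,0,-0.001],0],[[0,0,0],[0,0,0],0],[[0,0,0],[0,0,0],0]]'
```

```text
t: 14.73
position: [0.5752, -0.0222, 0.1995]
tcp_rot: [0.101, 0.995, 0.0, -0.0]
contact_force: [-0.7, -0.3, -0.9]
grip_width: 0.285
gripper_force: 59.2
t: 15.07
position: [0.5752, -0.0221, 0.1975]
tcp_rot: [0.101, 0.995, 0.0, -0.0]
contact_force: [-0.3, -0.1, -1.4]
grip_width: 0.283
gripper_force: 59.2
```

Underside is about 4 mm below the tip with no contact, so the pin is in the bore. I'll keep going down in small steps.

```bash
python3 -m inch '[[[0,0,0],[0,0,-0.001],0],[[0,0,0],[0,0,-0.001],0],[[0,0,0],[0,0,0],0],[[0,0,0],[0,0,0],0]]' && python3 -m inch '[[[0,0,0],[0,0,-0.001],0],[[0,0,0],[0,0,-0.001],0],[[0,0,0],[0,0,0],0],[[0,0,0],[0,0,0],0]]'
```

```text
t: 15.4
position: [0.5752, -0.0221, 0.1955]
tcp_rot: [0.101, 0.995, 0.0, -0.0]
contact_force: [0.4, -0.7, -1.7]
grip_width: 0.283
gripper_force: 59.2
t: 15.73
position: [0.5752, -0.0221, 0.1935]
tcp_rot: [0.101, 0.995, 0.0, -0.0]
contact_force: [0.1, -0.3, -1.2]
grip_width: 0.282
gripper_force: 59.2
```

```bash
python3 -m inch '[[[0,0,0],[0,0,-0.001],0],[[0,0,0],[0,0,-0.001],0],[[0,0,0],[0,0,0],0],[[0,0,0],[0,0,0],0]]' && python3 -m inch '[[[0,0,0],[0,0,-0.001],0],[[0,0,0],[0,0,-0.0005],0],[[0,0,0],[0,0,0],0],[[0,0,0],[0,0,0],0]]' && python3 -m inch '[[[0,0,0],[0,0,-0.0005],0],[[0,0,0],[0,0,-0.0005],0],[[0,0,0],[0,0,0],0],[[0,0,0],[0,0,0],0]]'
```

```text
t: 16.07
position: [0.5752, -0.0221, 0.1915]
tcp_rot: [0.101, 0.995, 0.0, -0.0]
contact_force: [0.2, 0.1, -1.8]
grip_width: 0.283
gripper_force: 59.2
t: 16.4
position: [0.5753, -0.0222, 0.1902]
tcp_rot: [0.101, 0.995, 0.0, 0.0]
contact_force: [0.9, 0.9, -0.5]
grip_width: 0.281
gripper_force: 59.3
t: 16.73
position: [0.5755, -0.0222, 0.1898]
tcp_rot: [0.101, 0.995, -0.0, 0.001]
contact_force: [-1.8, 1.2, 5.3]
grip_width: 0.288
gripper_force: 59.9
```

The caps took the load at a TCP height of about 0.190, as expected. Now I'll press the head down.

```bash
python3 -m inch '[[[0,0,0],[0,0,-0.001],0],[[0,0,0],[0,0,-0.001],0],[[0,0,0],[0,0,0],0],[[0,0,0],[0,0,0],0]]' && python3 -m inch '[[[0,0,0],[0,0,-0.001],0],[[0,0,0],[0,0,-0.001],0],[[0,0,0],[0,0,0],0],[[0,0,0],[0,0,0],0]]' && python3 -m inch '[[[0,0,0],[0,0,-0.001],0],[[0,0,0],[0,0,-0.0005],0],[[0,0,0],[0,0,0],0],[[0,0,0],[0,0,0],0]]'
```

```text
t: 17.07
position: [0.5755, -0.0222, 0.1881]
tcp_rot: [0.101, 0.995, -0.0, 0.001]
contact_force: [-2.3, 0.3, 7.8]
grip_width: 0.283
gripper_force: 60.0
t: 17.4
position: [0.5756, -0.0222, 0.1864]
tcp_rot: [0.101, 0.995, -0.0, 0.001]
contact_force: [-2.9, 0.1, 9.0]
grip_width: 0.286
gripper_force: 60.2
t: 17.73
position: [0.5757, -0.0222, 0.1852]
tcp_rot: [0.101, 0.995, -0.0, 0.001]
contact_force: [-2.4, 0.4, 10.1]
grip_width: 0.283
gripper_force: 60.4
```

```bash
python3 -m inch '[[[0,0,0],[0,0,-0.001],0],[[0,0,0],[0,0,0],0],[[0,0,0],[0,0,0],0]]' && python3 -m inch '[[[0,0,0],[0,0,-0.001],0],[[0,0,0],[0,0,0],0],[[0,0,0],[0,0,0],0]]' && python3 -m inch '[[[0,0,0],[0,0,-0.0005],0],[[0,0,0],[0,0,0],0],[[0,0,0],[0,0,0],0]]'
```

```text
t: 17.98
position: [0.5757, -0.0222, 0.1843]
tcp_rot: [0.101, 0.995, -0.0, 0.001]
contact_force: [-3.5, -0.1, 10.5]
grip_width: 0.279
gripper_force: 60.5
t: 18.23
position: [0.576, -0.0222, 0.1842]
tcp_rot: [0.101, 0.995, -0.0, 0.002]
contact_force: [-4.6, 0.1, 14.7]
grip_width: 0.286
gripper_force: 60.9
t: 18.48
position: [0.5762, -0.0223, 0.1842]
tcp_rot: [0.101, 0.995, -0.0, 0.002]
contact_force: [-4.6, 1.1, 17.6]
grip_width: 0.28
gripper_force: 61.2
```

The head bottomed at a TCP height of 0.1842, with force rising and no more travel. I'll ease the side load, add a little push, then check flatness numerically.

```bash
python3 -m inch '[[[0,0,0],[-0.0005,0,-0.0005],0],[[0,0,0],[0,0,0],0],[[0,0,0],[0,0,0],0],[[0,0,0],[0,0,0],0],[[0,0,0],[0,0,0],0],[[0,0,0],[0,0,0],0]]'
python3 - <<'E'
from h import *
from scipy.optimize import minimize
S=robot.calibration("scene");W=robot.calibration("wrist");w=robot.capture("wrist");s=robot.capture("scene");T=robot.calibration("top");t=robot.capture("top")
G=[cv2.GaussianBlur(cv2.cvtColor(i,6).astype(np.float32),(0,0),1) for i in(s,w)]
a=np.linspace(0,2*np.pi,180,endpoint=False)
def rim(c,p,r):
    x,y,z,tx,ty=p;P=np.c_[x+r*np.cos(a),y+r*np.sin(a),z+r*(tx*np.cos(a)+ty*np.sin(a))]
    q=(c["R"]@P.T).T+c["t"];q=(c["mtx"]@q.T).T;return (q[:,:2]/q[:,2:]).astype(np.float32)
def score(p):
    v=0
    for g,c in zip(G,(S,W)):
        f=lambda r:cv2.remap(g,*[k[None] for k in rim(c,p,r).T],1,borderMode=1)[0]
        v-=np.minimum(abs(f(.0605)-f(.0645)),40).mean()
    return v
st=robot.read_state();R=[]
for k in range(24):
    rng=np.random.default_rng(k);p0=np.array([.5755,-.0225,.147,0,0])+rng.normal(0,1,5)*[.002,.002,.002,.02,.02]
    R.append(minimize(score,p0,method="Nelder-Mead",options=dict(initial_simplex=p0+np.vstack([np.zeros(5),np.diag([.003,.003,.003,.04,.04])]))))
R.sort(key=lambda r:r.fun)
for r in R[:3]:print(r.x.round(4),round(r.fun,2))
print(score([.5755,-.0225,.147,0,0]),st["t"],st["position"],st["contact_force"],st["torque"])
# bystander check: change between first and now at their places
for n,i,pts in(("top0",t,dict(bottle=(154,145),dish=(341,160),forceps=(171,273))),("scene0",s,dict(bottle=(416,342),dish=(192,268),forceps=(410,232)))):
    o=cv2.imread(f"pics/{n}.png")
    for k,(u,v) in pts.items():print(n,k,np.abs(o[v-25:v+25,u-20:u+20].astype(int)-i[v-25:v+25,u-20:u+20]).mean().round(1))
E
```

```text
t: 18.98
position: [0.5759, -0.0222, 0.1841]
tcp_rot: [0.101, 0.995, -0.0, 0.003]
contact_force: [-3.8, 0.5, 20.1]
grip_width: 0.285
gripper_force: 61.5
[ 0.5772 -0.0227  0.1466  0.0019 -0.008 ] -54.78
[ 5.772e-01 -2.270e-02  1.467e-01 -1.000e-04 -7.900e-03] -54.77
[ 5.771e-01 -2.280e-02  1.468e-01 -4.000e-04 -6.100e-03] -54.76
-50.58425 19.1333 [ 0.5758994  -0.02227058  0.18409629] [-4.67393549  0.33830262 19.20758504] [ 0.06798129  0.79665371 -0.01273193]
top0 bottle 22.0
top0 dish 23.4
top0 forceps 41.0
scene0 bottle 8.8
scene0 dish 10.4
scene0 forceps 10.9
```

The plate is flat (tilt under 0.5°) and the head is held down at about 19 N. The bystander differences may only be light or shadow, so I'll check positions by template match.

Run:
```python
from h import *
for n,cam,pts in(("top0","top",dict(bottle=(154,145),dish=(341,160),forceps=(171,273),bench=(130,320))),("scene0","scene",dict(bottle=(416,342),dish=(192,268),forceps=(410,232)))):
    o=cv2.imread(f"pics/{n}.png");i=robot.capture(cam);print(cam,o.mean(),i.mean())
    for k,(u,v) in pts.items():
        r=cv2.matchTemplate(i[v-32:v+32,u-28:u+28],o[v-24:v+24,u-20:u+20],cv2.TM_CCOEFF_NORMED);_,m,_,l=cv2.minMaxLoc(r);print(k,round(m,2),l[0]-8,l[1]-8)
print(robot.read_state()["contact_force"],robot.read_state()["t"])
```

```text
top 108.32343820861678 119.15610119047619
bottle 1.0 0 0
dish 1.0 0 0
forceps 0.21 8 8
bench 0.59 8 -8
scene 108.54374149659864 113.9868253968254
bottle 1.0 0 0
dish 1.0 0 0
forceps 0.79 0 0
[-5.01734216  0.36389098 19.14931281] 19.2333
```

```bash
python3 -c "
from rig import robot
print(robot.sign_off())"
```

```text
the job is handed in; nothing more can be done
None
```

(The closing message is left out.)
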